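# Make up the grinding tray and the checking tray

### The job

Make up the two job trays: in the blue one lay the clear glass blank in the felt-lined bay, stand the grey ceramic chuck in the bare bay, and slide the loose job card along the ledge at the tray's end, under the weighted roller arm and up to the stop, so that the roller holds it down flat as on the green tray. In the green one lay the amber blank in the felt-lined bay and stand the steel spherometer in the bare bay. Do not let the glass or the spherometer drop, and leave the brass chuck where it stands.

Things in the scene. Friction and masses are not known exactly. Their poses are not given: they have to be found in the camera images.
- clear_blank: clear, faintly blue-green round crown glass blank, a disc 54 mm in diameter and 14 mm thick with a frosted edge, lying flat. Origin: centre of its underside, z up. About 80 g.
- amber_blank: amber round glass blank, a disc 44 mm in diameter and 14 mm thick, lying flat. Origin: centre of its underside, z up. About 55 g.
- grey_chuck: grey ceramic blocking chuck: disc 50 mm in diameter and 12 mm thick, with a round boss 28 mm in diameter standing on it up to 34 mm height, dark centre socket on top. Grip it by the boss. Origin: centre of its underside, z up. About 120 g.
- brass_chuck: brass blocking chuck of the same shape and size as the grey one, not part of either job: it stays where it stands. Origin: centre of its underside, z up.
- spherometer: stubby steel spherometer standing upright: base 50 mm in diameter up to 20 mm height, neck 26 mm in diameter, round dial head 44 mm in diameter from 40 to 58 mm height with a white face on top and a red pointer. Grip it by the head. Origin: centre of its underside, z up. About 300 g.
- job_card: loose job card: stiff white plastic plate 80 mm (its x) by 40 mm (its y) by 5 mm thick with a blue stripe at each short end, lying flat on the bench. Either short end may go in first. Origin: centre of its underside, z up. About 25 g.
- blue_tray: blue plastic tray, fixed. Origin: underside centre of its two-bay part, 108 (x) x 172 (y) mm; z up. Rim and divider 4 mm thick, 12 mm high. Each bay is 100 (x) x 80 (y) mm, floor 6 mm above the bench; dark felt bay centred at y = +42 mm, bare bay at y = -42 mm. Most finger room along x. Beyond the +y end: card ledge and arm (see the other two entries).
- green_tray: green plastic tray, fixed. Origin: underside centre of its two-bay part, 108 (x) x 172 (y) mm; z up. Rim and divider 4 mm thick, 12 mm high. Each bay is 100 (x) x 80 (y) mm, floor 6 mm above the bench; dark felt bay centred at y = +42 mm, bare bay at y = -42 mm. Most finger room along x. Beyond the +y end: card ledge and arm, a card fixed under it.
- card_stop (a point): stop at the inner end of the blue tray's card ledge, on the ledge's top, 14 mm above the bench, at tray (0, +89 mm); axes as the tray. The ledge is 26 mm wide in x and runs 62 mm from here towards tray +y. A hinge block 26 mm wide rises 18 mm above the ledge at the stop. The card comes in along tray -y; its tail then overhangs the ledge.
- card_arm (a joint): blue tray's weighted arm, rad: 0 = roller on the empty ledge, grows as it lifts, about 0.12 with the card under it. Hinge along tray x, 3 mm inside the stop, 12 mm above the ledge. Free-turning black roller, 20 mm diameter, 26 mm long, axis 40 mm from the stop. Arm 35 mm wide, reaches 50 mm from the stop, 48 mm high. A card pushed in flat, up to 2 mm above the ledge, lifts it with 3 to 6 N.

How it is judged:
At the end, for the whole second after the job is handed in: All five released, at rest, untilted (0.1 rad), each in the bay or on the ledge named, on its floor and not on a rim; card within 11 mm of the ledge's centre line, 0.2 rad, inner end within 16 mm of the stop, roller resting on it (0.07 to 0.18 rad); brass chuck within 20 mm of its start (x of clear_blank in the frame of blue_tray between -0.026 and 0.026 m and y of clear_blank in the frame of blue_tray between 0.026 and 0.058 m and z of clear_blank in the frame of blue_tray between 0.003 and 0.009 m and angle between each of clear_blank, grey_chuck, amber_blank, spherometer, job_card's own z axis and vertical below 0.1 rad and linear speed of each of clear_blank, grey_chuck, amber_blank, spherometer, job_card below 0.02 m/s and angular speed of each of clear_blank, grey_chuck, amber_blank, spherometer, job_card below 0.3 rad/s and contact force between each of clear_blank, grey_chuck, amber_blank, spherometer, job_card and the fingers below 0.05 N and x of grey_chuck in the frame of blue_tray between -0.028 and 0.028 m and y of grey_chuck in the frame of blue_tray between -0.06 and -0.024 m and z of grey_chuck in the frame of blue_tray between 0.003 and 0.009 m and x of amber_blank in the frame of green_tray between -0.031 and 0.031 m and y of amber_blank in the frame of green_tray between 0.021 and 0.063 m and z of amber_blank in the frame of green_tray between 0.003 and 0.009 m and x of spherometer in the frame of green_tray between -0.028 and 0.028 m and y of spherometer in the frame of green_tray between -0.06 and -0.024 m and z of spherometer in the frame of green_tray between 0.003 and 0.009 m and x of job_card in the frame of blue_tray between -0.011 and 0.011 m and y of job_card in the frame of blue_tray between 0.122 and 0.145 m and z of job_card in the frame of blue_tray between 0.01 and 0.018 m and angle between the x axis of job_card and the y axis of blue_tray, either way round below 0.2 rad and value of joint card_arm between 0.07 and 0.18 rad and distance of brass_chuck from where it was at the start of the episode below 0.02 m); the robot touches nothing.
It fails at once if the brass chuck is moved by more than 20 mm (distance of brass_chuck from where it was at the start of the episode above 0.02 m).
It fails at once if a glass blank or the spherometer is dropped or knocked: it moves faster than 0.6 m/s while not held ((contact force between clear_blank and the fingers below 0.05 N and linear speed of clear_blank above 0.6 m/s) or (contact force between amber_blank and the fingers below 0.05 N and linear speed of amber_blank above 0.6 m/s) or (contact force between spherometer and the fingers below 0.05 N and linear speed of spherometer above 0.6 m/s)).
It also fails if it takes over 115 s, if anything falls off the work surface, if the arm or the gripper's body presses on something with over 40 N, if the wrist force passes 120 N, or if a joint passes its speed limit or range.

### The arm

A 6-joint arm with a two-finger parallel gripper is mounted at the origin on the work surface. World frame = base frame: x ahead of the robot, y to its left, z up, the work surface at z = 0. Lengths are in m, angles in rad, forces in N, time in s.
With the tool pointing down it reaches from about 0.275 to 0.825 m from the base axis. Payload 4.9 kg.
Tool frame: the origin (TCP) lies on the mounting face of the last link; the fingertips stand 173 mm ahead of it and the grasp point (between the pads) lies 155 mm ahead of it; z points along the fingers, y is the line along which they close (so a half turn about z gives the same grasp; the last joint's range is limited). The gripper opens to 85 mm and grips with 20 to 120 N. Pads are 22 mm wide; open, the fingers measure 114 mm over their backs; the gripper's body (76 mm by 85 mm) begins 54 mm behind the grasp point. The pads swing forward as they close: fully open they stand 13 mm farther back than shut.
Start: joints at [0.985, 0.326, -0.193, 1.052, 0, 1.437], TCP at [0.24, 0.495, 0.405] pointing down, gripper open.
Joint ranges: [-2.65, 2.65], [-0.97, 1.79], [-1.3, 1.35], [-1.93, 2.1], [-1.47, 1.37], [-3.14, 3.14]. Speed limits (rad/s): [2.57, 2.57, 3.14, 3.14, 3.14, 3.14].

### API

Orientations are given as a rotation vector (axis times angle).
In Python, from cell import get_state, grab_frame, hand_in, find_in gives the robot as it stands.
- The arm moves only by the tool jog_arm, never from a script. Its argument "motion" is a list of rows, each an object of numbers: "dx", "dy", "dz": the shift along the world's x, y, z in mm; "twist": the turn about the world's z in rad; "grip": the closure in counts, from 0 (fully open) to 255 (shut). In form: [{"dx": .., "dy": .., "dz": .., "twist": .., "grip": ..}, ...]. A call has 1 to 20 rows; each row is the pose to reach, as a shift and turn from the pose commanded when the call began; what a row does not reach only later rows make up. A row lasts 1/10 s, in which the tool goes at most 50 mm and 8.59 degrees, less where a joint would pass 70% of its speed; a pose out of reach is approached as far as the arm can. A call with a gripper value outside its range is refused whole. The fingers move at their own pace and stop on an object; "squeeze" is the grip in N (left out, the last holds). Time passes only in rows, so rows that repeat a pose let the fingers close. It gives the time, the measured TCP pose, the force, the opening and the grip force at its end, in the units of the state.
- get_state(): the state, without advancing time (a new reading comes with each control period).
- grab_frame(name): name is "scene" or "top"; returns a dict with "pixels" (480x640x3 uint8, blue, green, red), "fx", "fy", "cx", "cy" (pixels), "eye" and "rotation" of the camera in the world. Camera axes: x right, y down, z forward; pixel columns grow to the right and rows downward; lengths in m; the calibration is good to about 2 mm. A picture is of the moment at which its call begins. There is no depth.
- hand_in(): hands the job in; it is judged then, once.
Trained networks look in a picture, given as the dict that the camera call returned (one of the last four; its "shot" number tells which), for a name from the list of things; names that differ only in an ending like _2 or _b are one class to them, and where a whole thing is asked for, a point or a joint stands for the part that bears it (a point fixed in the world has none). Each returns a list of dicts, best first, with "p" (0 to 1); they miss things now and then, are a little off and sometimes report something else, mostly with a low value. They report only what shows in the picture. A call takes as long as a camera call.
- find_in(label, picture): "box" ([centre column, centre row, width, height] in pixels, round what is visible of it).
The state is a dict: "t": time; "q": joint angles; "dq": joint speeds; "joint_efforts": joint torques, N m; "ee_pos": TCP position; "orientation": TCP orientation; "force": force on the tool from outside, world axes, zero at the start; "moment": the same for the moment, N m; "opening": finger opening in m; "grasp_force": force on a finger pad.
Only numpy, scipy, OpenCV 4.12 (cv2) and the standard library are available. Lean on these libraries where they do the work, as an engineer would, in place of code of your own. Each camera call takes 0.05 s, during which the arm holds its last target. There are 200 camera calls.

## Working session

There is one attempt and no reset: what is moved stays moved. The work goes in short steps, Python scripts to look and compute and a tool call to move; the robot and the scene stay as the last step left them, time stands still between calls to the robot, and variables do not carry over. Pictures are saved under pics/ and viewed, at most 14 in all, crops included, and the job is handed in when it is done.

Besides the shell and the picture viewer there is one more tool, called after "Request:" as a command line: name --argument value ..., lists and objects as JSON in quotes. jog_arm: Moves the arm, as the interface text tells. Its arguments: {"type":"object","properties":{"motion":{"type":"array","items":{"type":"object","properties":{"dx":{"type":"number"},"dy":{"type":"number"},"dz":{"type":"number"},"twist":{"type":"number"},"grip":{"type":"number"}}}},"squeeze":{"type":"number"}},"required":["motion"]}

```bash
mkdir -p pics; cat > h.py <<'E'
import numpy as np, cv2
from cell import get_state, grab_frame, hand_in, find_in
def ray(f,u,v):
    d=np.array([(u-f["cx"])/f["fx"],(v-f["cy"])/f["fy"],1.0]); return np.array(f["rotation"])@d
def at(f,u,v,z):
    d=ray(f,u,v); e=np.array(f["eye"]); return e+d*(z-e[2])/d[2]
def proj(f,p):
    c=np.array(f["rotation"]).T@(np.array(p)-np.array(f["eye"])); return f["fx"]*c[0]/c[2]+f["cx"],f["fy"]*c[1]/c[2]+f["cy"]
E
python3 - <<'E'
from h import *
np.set_printoptions(precision=4,suppress=True)
s=get_state();print(s["t"],s["ee_pos"],s["orientation"],s["opening"])
for n in("top","scene"):
    f=grab_frame(n);cv2.imwrite(f"pics/{n}0.png",f["pixels"]);print(n,f["eye"],f["fx"],f["cx"],f["cy"],np.array(f["rotation"]).tolist())
    for l in["clear_blank","amber_blank","grey_chuck","brass_chuck","spherometer","job_card","blue_tray","green_tray","card_arm"]:
        for r in find_in(l,f)[:2]: print(l,round(r["p"],2),np.round(r["box"],1),at(f,r["box"][0],r["box"][1],0.01)[:2])
E
```

```text
0.0 [0.24   0.4946 0.4039] [-0.7036 -3.0612  0.0026] 0.08525867006557171
top [ 0.3274 -0.0088  0.8823] 480.06021640607725 325.0041264090686 237.73457878026719 [-2.1054420376205707, 2.1179577370100935, -0.19928066525912067]Traceback (most recent call last):
  File "<stdin>", line 7, in <module>
  File "h.py", line 6, in at
    d=ray(f,u,v); e=np.array(f["eye"]); return e+d*(z-e[2])/d[2]
                                                            ~^^^
IndexError: invalid index to scalar variable.
```

Rotation is a rotation vector.

```bash
sed -i 's/np.array(f\["rotation"\])/cv2.Rodrigues(np.array(f["rotation"],float))[0]/' h.py
python3 - <<'E'
from h import *
np.set_printoptions(precision=4,suppress=True)
for n in("top","scene"):
    f=grab_frame(n);cv2.imwrite(f"pics/{n}0.png",f["pixels"]);print(n,f["eye"],f["rotation"])
    for l in["clear_blank","amber_blank","grey_chuck","brass_chuck","spherometer","job_card","blue_tray","green_tray","card_arm"]:
        for r in find_in(l,f)[:2]: print(l,round(r["p"],2),np.round(r["box"],1),at(f,r["box"][0],r["box"][1],0.01)[:2])
E
```

```text
top [ 0.3274 -0.0088  0.8823] [-2.1054  2.118  -0.1993]
clear_blank 0.64 [214.6 289.8  32.1  29.7] [0.4083 0.2017]
amber_blank 0.76 [425.1 281.9  25.1  24.9] [ 0.4204 -0.1809]
grey_chuck 0.98 [364.2 272.5  26.9  22.4] [ 0.4383 -0.0708]
brass_chuck 0.66 [286.9 276.6  25.   26.5] [0.4316 0.0704]
spherometer 0.59 [154.4 309.2  37.9  29. ] [0.374  0.3094]
job_card 0.75 [504.3 306.8  24.2  50.6] [ 0.3748 -0.3206]
blue_tray 0.55 [428.6 202.8 133.1  66.2] [ 0.569  -0.1943]
blue_tray 0.16 [238.8 194.8 134.6  60.5] [0.5875 0.1632]
green_tray 0.75 [239.1 194.3 137.1  62.2] [0.5885 0.1626]
card_arm 0.91 [385.9 205.2  29.3  19.7] [ 0.565  -0.1141]
scene [0.9583 0.2532 0.5834] [-1.3171 -2.2447  0.9157]
clear_blank 0.78 [451.6 266.9  35.5  32.1] [0.4095 0.2079]
amber_blank 0.73 [263.1 200.8  21.2  19. ] [ 0.4221 -0.1786]
grey_chuck 0.69 [307.7 224.1  23.6  29.8] [ 0.4375 -0.0651]
brass_chuck 0.84 [380.2 247.1  28.2  27.1] [0.426  0.0804]
brass_chuck 0.4 [452.2 267.1  31.2  29.4] [0.4094 0.2089]
spherometer 0.56 [517.4 268.2  41.7  43. ] [0.3569 0.3082]
job_card 0.74 [388.8 329.9 180.6 102.9] [0.5812 0.1628]
job_card 0.59 [223.6 169.   40.7  26.6] [ 0.3751 -0.3153]
blue_tray 0.71 [208.  243.6 137.4  69. ] [ 0.5712 -0.1982]
green_tray 0.61 [387.6 330.3 180.2  97.6] [0.5828 0.1615]
card_arm 0.74 [248.6 252.1  37.1  25.1] [ 0.5525 -0.1208]
```

View pics/top0.png

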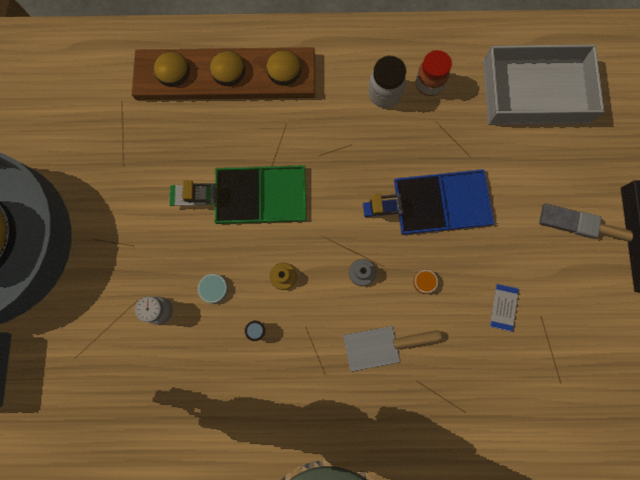

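View pics/scene0.png

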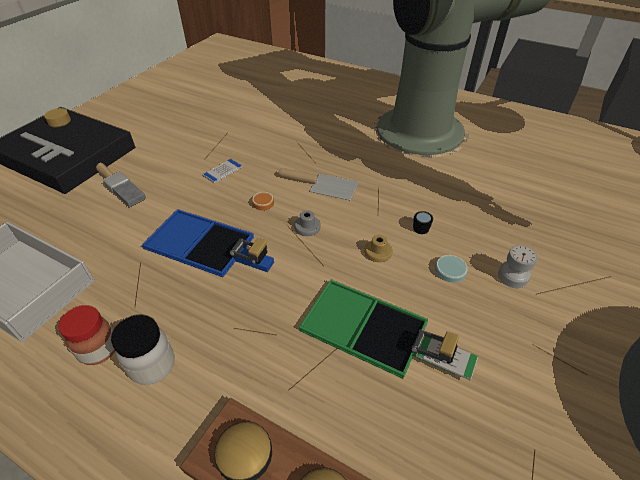

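The top view shows the blanks at (213,289) clear and (426,282) amber, the chucks at (362,272) grey and (284,276) brass, the spherometer at (150,309) and the card at (505,307). The blue tray is at (444,202) and the green at (260,195), both with the ledge (tray +y) pointing left in the image. The scene view agrees. Next I'll enlarge the trays and card to pick corners.

```bash
python3 - <<'E'
from h import *
im=cv2.imread("pics/top0.png")
a=cv2.resize(im[155:245,160:320],None,fx=5,fy=5,interpolation=cv2.INTER_CUBIC)
b=cv2.resize(im[160:245,355:515],None,fx=5,fy=5,interpolation=cv2.INTER_CUBIC)
def grid(c,u0,v0):
    for u in range(u0,u0+160,20): cv2.putText(c,str(u),((u-u0)*5,10),0,.4,(255,255,255)); cv2.line(c,((u-u0)*5,0),((u-u0)*5,4),(255,255,255))
    return c
cv2.imwrite("pics/c1.png",np.vstack([a[:300]*0+a[:300] if 0 else cv2.resize(a,(640,360)),cv2.resize(b,(640,340))])[:700][:,:][:700] if 0 else cv2.resize(np.hstack([a[:, :],b[:425] if 0 else cv2.copyMakeBorder(b,0,25,0,0,cv2.BORDER_CONSTANT)]),(1600,450))[:, :800])
cv2.imwrite("pics/c2.png",b)
# lines by hsv masks
hsv=cv2.cvtColor(im,cv2.COLOR_BGR2HSV)
for n,lo,hi,r in(("blue",(105,120,60),(130,255,255),(160,245,355,515)),("green",(50,120,40),(80,255,255),(155,245,160,320)),("card",(0,0,120),(179,70,255),(275,340,480,530))):
    m=np.zeros(im.shape[:2],np.uint8); v0,v1,u0,u1=r; m[v0:v1,u0:u1]=cv2.inRange(hsv,lo,hi)[v0:v1,u0:u1]
    if n=="card": m[v0:v1,u0:u1]|=cv2.inRange(hsv,(105,120,60),(130,255,255))[v0:v1,u0:u1]
    cs,_=cv2.findContours(m,0,2); c=max(cs,key=cv2.contourArea); print(n,cv2.contourArea(c),cv2.minAreaRect(c),cv2.approxPolyDP(cv2.convexHull(c),3,True)[:,0].tolist())
E
```

```text
blue 2668.0 ((443.6767272949219, 201.4287567138672), (55.63996505737305, 93.58819580078125), 83.9909896850586) [[483, 170], [493, 223], [402, 233], [395, 179]]
green 2606.0 ((259.5963134765625, 194.17889404296875), (55.03533935546875, 90.83708953857422), 88.26429748535156) [[304, 166], [305, 220], [215, 222], [216, 169]]
card 608.0 ((503.50006103515625, 307.0), (22.053281784057617, 31.39872932434082), 8.530765533447266) [[496, 290], [516, 295], [512, 324], [491, 318]]
```

View pics/c2.png

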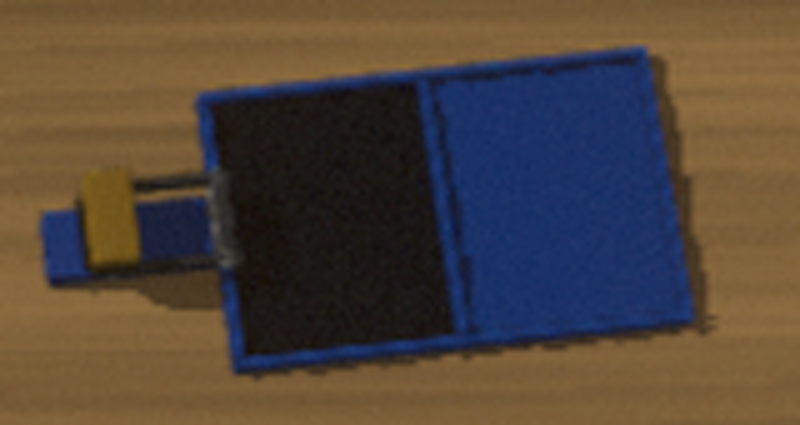

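View pics/c1.png

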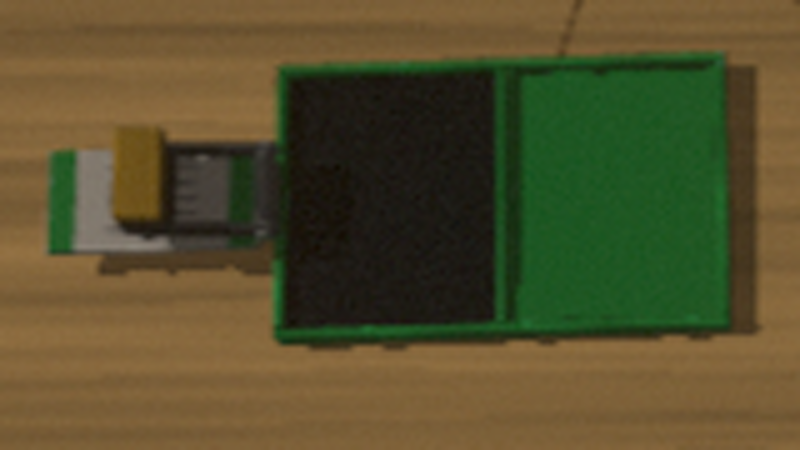

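The crops give the rim corners: blue at about (395,179), (484,170), (493,224), (402,234) and green at (216,168), (305,166), (305,220), (215,223). In both trays the felt bay and ledge are on the left.

```bash
cat > pose.py <<'E'
from h import *
from scipy.optimize import least_squares
A=np.linspace(0,2*np.pi,60)
def circ(d,z): return np.c_[d/2*np.cos(A),d/2*np.sin(A),0*A+z]
M=dict(clear_blank=[(54,0),(54,14)],amber_blank=[(44,0),(44,14)],grey_chuck=[(50,0),(50,12),(28,34)],brass_chuck=[(50,0),(50,12),(28,34)],spherometer=[(50,0),(50,20),(44,40),(44,58)])
def box(f,P):
    q=np.array([proj(f,p) for p in P]); a,b=q.min(0),q.max(0); return np.r_[(a+b)/2,b-a]
def fit(l,fs,x0):
    P=np.vstack([circ(d/1e3,z/1e3) for d,z in M[l]])
    B=[(f,np.array(r[0]["box"])) for f in fs for r in [find_in(l,f)] if r]
    g=lambda x:np.concatenate([(box(f,P+np.r_[x,0])-b)[:2] for f,b in B])
    s=least_squares(g,x0); return s.x,s.fun
def rect(f,C,L,z):  # corners pixel-> centre,yaw
    W=np.array([at(f,u,v,z)[:2] for u,v in C]); g=lambda x:((L@np.array([[np.cos(x[2]),np.sin(x[2])],[-np.sin(x[2]),np.cos(x[2])]])+x[:2])-W).ravel()
    s=least_squares(g,np.r_[W.mean(0),0.]); return s.x,s.fun
E
python3 - <<'E'
from pose import *
np.set_printoptions(precision=4,suppress=True)
s=get_state(); R=cv2.Rodrigues(np.array(s["orientation"]))[0]; print("tool y",R[:,1],np.arctan2(R[1,1],R[0,1]))
ft=grab_frame("top");fs=grab_frame("scene")
for l,x in dict(clear_blank=(.408,.2),amber_blank=(.42,-.18),grey_chuck=(.438,-.07),brass_chuck=(.43,.07),spherometer=(.37,.31)).items():
    for F in([ft,fs],[ft]): print(l,*fit(l,F,x))
# tray: +y tray = world +y ~ image left; +x = away = image up
L=np.array([[.054,.086],[.054,-.086],[-.054,-.086],[-.054,.086]])
for n,C in(("blue",[(395,179),(484,169.6),(493.4,224.4),(402.4,234)]),("green",[(216,168.2),(304.6,166),(305.4,220.4),(215.4,223)])): print(n,*rect(ft,C,L,.012))
im=ft["pixels"];hsv=cv2.cvtColor(im,cv2.COLOR_BGR2HSV)
m=cv2.inRange(hsv,(0,0,90),(179,75,255))|cv2.inRange(hsv,(100,90,40),(135,255,255));k=m*0;k[275:340,480:530]=m[275:340,480:530]
cs,_=cv2.findContours(cv2.morphologyEx(k,cv2.MORPH_CLOSE,np.ones((3,3))),0,2);c=max(cs,key=cv2.contourArea);r=cv2.minAreaRect(c);print(r)
b=cv2.boxPoints(r);W=np.array([at(ft,u,v,.005)[:2] for u,v in b]);print(W,W.mean(0))
E
```

```text
tool y [ 0.4366  0.8997 -0.    ] 1.1189775358616134
clear_blank [0.4101 0.2069] [-1.2993 -0.5315 -0.8537 -1.0841]
clear_blank [0.4091 0.2044] [ 0. -0.]
amber_blank [ 0.423  -0.1801] [-0.3235  0.0111 -0.3127 -0.32  ]
amber_blank [ 0.423  -0.1807] [0. 0.]
grey_chuck [ 0.4376 -0.0674] [-1.2904  1.137  -1.752   0.4463]
grey_chuck [ 0.4397 -0.0698] [0. 0.]
brass_chuck [0.4325 0.0779] [-1.9146  0.693  -1.9969 -0.1685]
brass_chuck [0.4337 0.0744] [0. 0.]
spherometer [0.3751 0.3072] [-0.7943 -0.1705 -0.5982 -0.362 ]
spherometer [0.3748 0.3058] [0. 0.]
blue [ 0.5709 -0.2222  0.0986] [ 0.0006  0.0014  0.0003 -0.0007 -0.0005 -0.0015 -0.0004  0.0008]
green [0.588  0.1221 0.0208] [ 0.0001  0.0012  0.0008 -0.0015 -0.0005 -0.0018 -0.0004  0.0021]
((503.8559875488281, 307.25091552734375), (23.279754638671875, 45.121376037597656), 8.61564826965332)
[[ 0.338  -0.2921]
 [ 0.4178 -0.3101]
 [ 0.4112 -0.3513]
 [ 0.3317 -0.3326]] [ 0.3747 -0.3215]
```

Request:
jog_arm --motion '[{"dx": 169.5,"dy": -289,"dz": -134,"twist": -1.02,"grip": 0},{"dx": 169.5,"dy": -289,"dz": -134,"twist": -1.02,"grip": 0},{"dx": 169.5,"dy": -289,"dz": -134,"twist": -1.02,"grip": 0},{"dx": 169.5,"dy": -289,"dz": -134,"twist": -1.02,"grip": 0},{"dx": 169.5,"dy": -289,"dz": -134,"twist": -1.02,"grip": 0},{"dx": 169.5,"dy": -289,"dz": -134,"twist": -1.02,"grip": 0},{"dx": 169.5,"dy": -289,"dz": -134,"twist": -1.02,"grip": 0},{"dx": 169.5,"dy": -289,"dz": -134,"twist": -1.02,"grip": 0},{"dx": 169.5,"dy": -289,"dz": -134,"twist": -1.02,"grip": 0},{"dx": 169.5,"dy": -289,"dz": -180,"twist": -1.02,"grip": 0},{"dx": 169.5,"dy": -289,"dz": -205,"twist": -1.02,"grip": 0},{"dx": 169.5,"dy": -289,"dz": -205,"twist": -1.02,"grip": 0}]' --squeeze 50

```text
t: 3.15
ee_pos: [0.4075, 0.2066, 0.1978]
orientation: [-2.103, -2.329, 0.007]
force: [-0.3, -0.3, -0.5]
opening: 0.0856
grasp_force: 0.0
```

```bash
cat > look.py <<'E'
import sys
from h import *
n,o,u,v,w,h_,k=sys.argv[1:]; u,v,w,h_,k=map(int,(u,v,w,h_,k))
f=grab_frame(n); cv2.imwrite("pics/"+o,cv2.resize(f["pixels"][v:v+h_,u:u+w],None,fx=k,fy=k,interpolation=cv2.INTER_CUBIC))
s=get_state();R=cv2.Rodrigues(np.array(s["orientation"]))[0];print(s["t"],np.round(s["ee_pos"],4),np.round(np.arctan2(R[1,1],R[0,1]),3),np.round(R[:,2],3),np.round(s["force"],1),s["opening"],s["q"])
E
python3 look.py scene g1.png 360 170 200 150 4
```

```text
3.2 [0.4084 0.2068 0.1993] 0.102 [-0.003 -0.    -1.   ] [-0.2  0.5  0.2] 0.08503920271173604 [ 3.07181003e-01  4.23026957e-01 -6.80535849e-01  4.70167151e-01
  4.55828279e-04  1.77622780e+00]
```

View pics/g1.png

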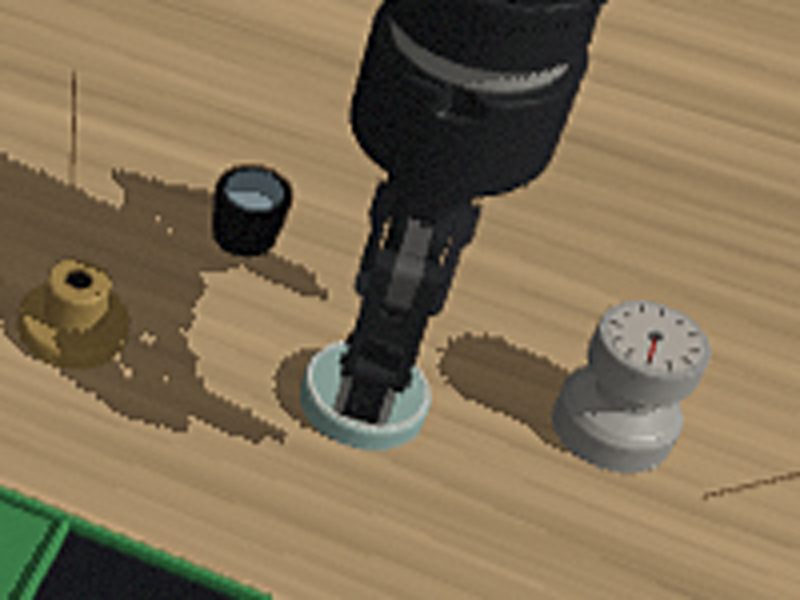

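The picture shows the fingers straddling the clear blank, whose centre is near crop (366,392), and lined up in y. Next is to descend and grip.

Request:
jog_arm --motion '[{"dz": -26,"grip": 0},{"dz": -26,"grip": 0},{"dz": -26,"grip": 255},{"dz": -26,"grip": 255},{"dz": -26,"grip": 255},{"dz": -26,"grip": 255},{"dz": -26,"grip": 255},{"dz": -26,"grip": 255},{"dz": -26,"grip": 255},{"dz": -10,"grip": 255},{"dz": 10,"grip": 255},{"dz": 40,"grip": 255},{"dz": 40,"grip": 255}]' --squeeze 50

```text
schema error: expected keys dx, dy, dz, twist, grip
```

Request:
jog_arm --motion '[{"dx": 0,"dy": 0,"twist": 0,"dz": -26,"grip": 0},{"dx": 0,"dy": 0,"twist": 0,"dz": -26,"grip": 0},{"dx": 0,"dy": 0,"twist": 0,"dz": -26,"grip": 255},{"dx": 0,"dy": 0,"twist": 0,"dz": -26,"grip": 255},{"dx": 0,"dy": 0,"twist": 0,"dz": -26,"grip": 255},{"dx": 0,"dy": 0,"twist": 0,"dz": -26,"grip": 255},{"dx": 0,"dy": 0,"twist": 0,"dz": -26,"grip": 255},{"dx": 0,"dy": 0,"twist": 0,"dz": -26,"grip": 255},{"dx": 0,"dy": 0,"twist": 0,"dz": -26,"grip": 255},{"dx": 0,"dy": 0,"twist": 0,"dz": -10,"grip": 255},{"dx": 0,"dy": 0,"twist": 0,"dz": 10,"grip": 255},{"dx": 0,"dy": 0,"twist": 0,"dz": 40,"grip": 255},{"dx": 0,"dy": 0,"twist": 0,"dz": 40,"grip": 255}]' --squeeze 50

```text
t: 4.5
ee_pos: [0.4113, 0.2064, 0.2436]
orientation: [2.106, 2.326, 0.009]
force: [0.5, 0.3, -0.9]
opening: 0.0513
grasp_force: 53.1
```

```bash
python3 look.py scene g2.png 380 130 160 140 5
```

```text
4.55 [0.4108 0.2062 0.2421] 0.099 [ 0.005  0.002 -1.   ] [ 0.1 -0.1 -1.5] 0.05121022495643217 [ 3.04442583e-01  3.50366326e-01 -6.42341961e-01  5.72766095e-01
  4.36532036e-05  1.77619320e+00]
```

View pics/g2.png

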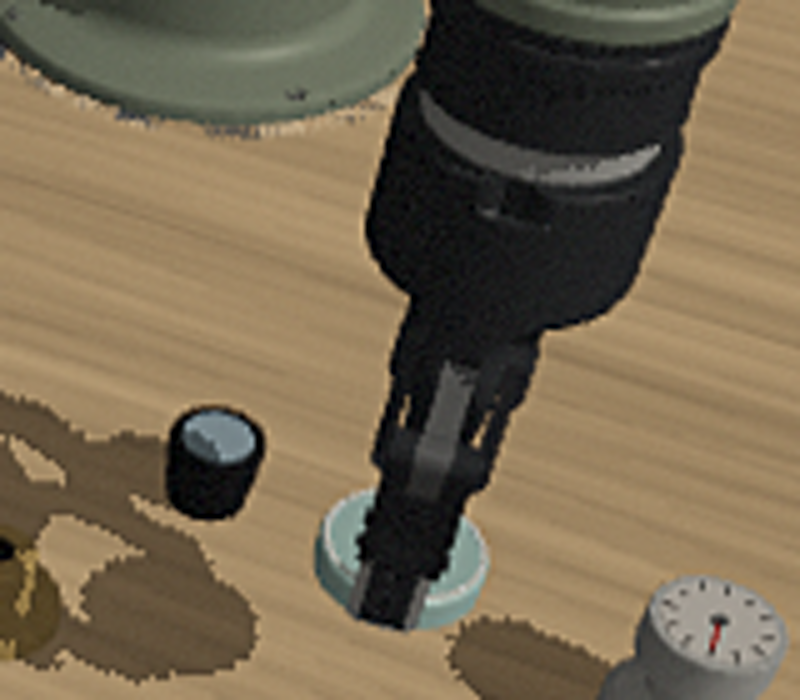

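The blank is held level and roughly centred in the fingers (crop 400,560). I'll carry it over the blue felt bay.

Request:
jog_arm --motion '[{"dx": 0,"dy": 0,"twist": 0,"dz": 30,"grip": 255},{"dx": 20,"dy": -40,"twist": 0,"dz": 30,"grip": 255},{"dx": 157.5,"dy": -388,"twist": 0,"dz": 30,"grip": 255},{"dx": 157.5,"dy": -388,"twist": 0,"dz": 30,"grip": 255},{"dx": 157.5,"dy": -388,"twist": 0,"dz": 30,"grip": 255},{"dx": 157.5,"dy": -388,"twist": 0,"dz": 30,"grip": 255},{"dx": 157.5,"dy": -388,"twist": 0,"dz": 30,"grip": 255},{"dx": 157.5,"dy": -388,"twist": 0,"dz": 30,"grip": 255},{"dx": 157.5,"dy": -388,"twist": 0,"dz": 30,"grip": 255},{"dx": 157.5,"dy": -388,"twist": 0,"dz": 30,"grip": 255},{"dx": 157.5,"dy": -388,"twist": 0,"dz": 30,"grip": 255},{"dx": 157.5,"dy": -388,"twist": 0,"dz": 30,"grip": 255},{"dx": 157.5,"dy": -388,"twist": 0,"dz": 0,"grip": 255},{"dx": 157.5,"dy": -388,"twist": 0,"dz": -25,"grip": 255},{"dx": 157.5,"dy": -388,"twist": 0,"dz": -40,"grip": 255},{"dx": 157.5,"dy": -388,"twist": 0,"dz": -40,"grip": 255},{"dx": 157.5,"dy": -388,"twist": 0,"dz": -40,"grip": 255}]'

```text
t: 6.25
ee_pos: [0.5668, -0.1809, 0.1997]
orientation: [-2.106, -2.329, 0.0]
force: [1.0, 0.7, -1.0]
opening: 0.0512
grasp_force: 53.1
```

```bash
python3 look.py scene g3.png 130 160 160 130 5
```

```text
6.3 [ 0.5673 -0.1814  0.2004] 0.1 [ 0. -0. -1.] [ 0.8 -0.4 -0.4] 0.05094108662265792 [-4.33359115e-01  6.10940027e-01 -3.11477875e-01  6.47905334e-01
  1.06507193e-04  1.03729162e+00]
```

View pics/g3.png

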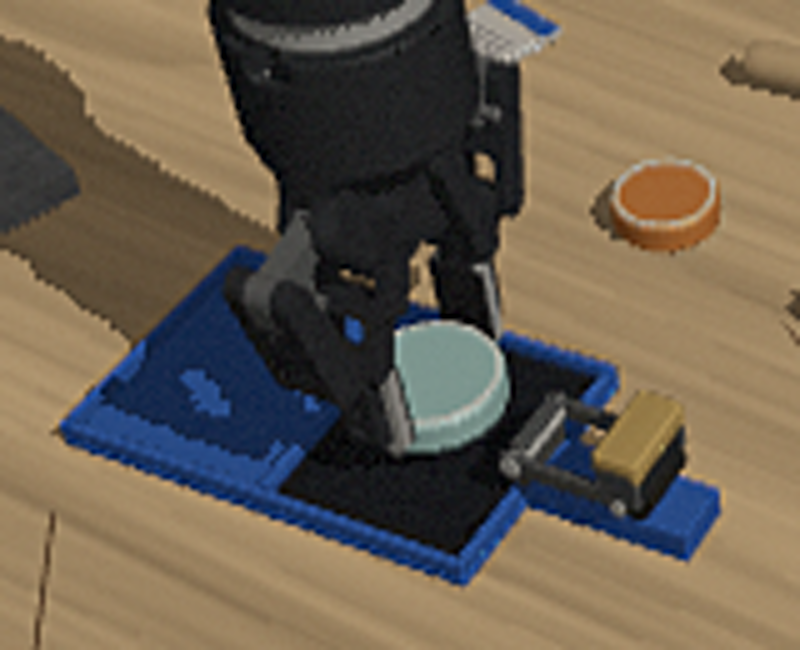

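The blank is level over the felt bay (crop 450,385) and clear of the card arm. I'll lower it, release with a small opening and rise.

Request:
jog_arm --motion '[{"dx": 0,"dy": 0,"twist": 0,"dz": -8,"grip": 255},{"dx": 0,"dy": 0,"twist": 0,"dz": -15,"grip": 255},{"dx": 0,"dy": 0,"twist": 0,"dz": -19,"grip": 255},{"dx": 0,"dy": 0,"twist": 0,"dz": -19,"grip": 255},{"dx": 0,"dy": 0,"twist": 0,"dz": -19,"grip": 70},{"dx": 0,"dy": 0,"twist": 0,"dz": -19,"grip": 70},{"dx": 0,"dy": 0,"twist": 0,"dz": -19,"grip": 70},{"dx": 0,"dy": 0,"twist": 0,"dz": -19,"grip": 70},{"dx": 0,"dy": 0,"twist": 0,"dz": 0,"grip": 70},{"dx": 0,"dy": 0,"twist": 0,"dz": 40,"grip": 70},{"dx": 0,"dy": 0,"twist": 0,"dz": 60,"grip": 70}]'

```text
t: 7.4
ee_pos: [0.5678, -0.1825, 0.262]
orientation: [2.107, 2.327, 0.001]
force: [1.0, 0.4, 0.7]
opening: 0.0618
grasp_force: 0.0
```

Request:
jog_arm --motion '[{"dx": -128,"dy": 114,"twist": 0,"dz": 0,"grip": 20},{"dx": -128,"dy": 114,"twist": 0,"dz": 0,"grip": 20},{"dx": -128,"dy": 114,"twist": 0,"dz": 0,"grip": 20},{"dx": -128,"dy": 114,"twist": 0,"dz": 0,"grip": 20},{"dx": -128,"dy": 114,"twist": 0,"dz": 0,"grip": 20},{"dx": -128,"dy": 114,"twist": 0,"dz": -40,"grip": 20},{"dx": -128,"dy": 114,"twist": 0,"dz": -65,"grip": 20},{"dx": -128,"dy": 114,"twist": 0,"dz": -73,"grip": 20},{"dx": -128,"dy": 114,"twist": 0,"dz": -73,"grip": 20},{"dx": -128,"dy": 114,"twist": 0,"dz": -73,"grip": 255},{"dx": -128,"dy": 114,"twist": 0,"dz": -73,"grip": 255},{"dx": -128,"dy": 114,"twist": 0,"dz": -73,"grip": 255},{"dx": -128,"dy": 114,"twist": 0,"dz": -73,"grip": 255},{"dx": -128,"dy": 114,"twist": 0,"dz": -73,"grip": 255},{"dx": -128,"dy": 114,"twist": 0,"dz": -73,"grip": 255},{"dx": -128,"dy": 114,"twist": 0,"dz": -73,"grip": 255},{"dx": -128,"dy": 114,"twist": 0,"dz": -73,"grip": 255},{"dx": -128,"dy": 114,"twist": 0,"dz": -55,"grip": 255},{"dx": -128,"dy": 114,"twist": 0,"dz": -10,"grip": 255},{"dx": -128,"dy": 114,"twist": 0,"dz": 10,"grip": 255}]' --squeeze 50

```text
t: 9.4
ee_pos: [0.4397, -0.0683, 0.2725]
orientation: [2.107, 2.327, 0.002]
force: [1.0, -0.1, -2.1]
opening: 0.026
grasp_force: 49.5
```

Request:
jog_arm --motion '[{"dx": 136,"dy": -196,"twist": 0,"dz": 0,"grip": 255},{"dx": 136,"dy": -196,"twist": 0,"dz": 0,"grip": 255},{"dx": 136,"dy": -196,"twist": 0,"dz": 0,"grip": 255},{"dx": 136,"dy": -196,"twist": 0,"dz": 0,"grip": 255},{"dx": 136,"dy": -196,"twist": 0,"dz": 0,"grip": 255},{"dx": 136,"dy": -196,"twist": 0,"dz": 0,"grip": 255},{"dx": 136,"dy": -196,"twist": 0,"dz": 0,"grip": 255},{"dx": 136,"dy": -196,"twist": 0,"dz": -30,"grip": 255},{"dx": 136,"dy": -196,"twist": 0,"dz": -55,"grip": 255},{"dx": 136,"dy": -196,"twist": 0,"dz": -68,"grip": 255},{"dx": 136,"dy": -196,"twist": 0,"dz": -76,"grip": 255},{"dx": 136,"dy": -196,"twist": 0,"dz": -76,"grip": 255},{"dx": 136,"dy": -196,"twist": 0,"dz": -76,"grip": 100},{"dx": 136,"dy": -196,"twist": 0,"dz": -76,"grip": 100},{"dx": 136,"dy": -196,"twist": 0,"dz": -76,"grip": 100},{"dx": 136,"dy": -196,"twist": 0,"dz": -76,"grip": 100},{"dx": 136,"dy": -196,"twist": 0,"dz": -50,"grip": 100},{"dx": 136,"dy": -196,"twist": 0,"dz": -10,"grip": 100},{"dx": 136,"dy": -196,"twist": 0,"dz": 10,"grip": 50}]'

```text
t: 11.3
ee_pos: [0.5759, -0.2646, 0.2827]
orientation: [2.107, 2.326, 0.001]
force: [0.7, -0.4, 0.3]
opening: 0.0649
grasp_force: 0.0
```

Request:
jog_arm --motion '[{"dx": -152,"dy": 84,"twist": -0.078,"dz": 0,"grip": 0},{"dx": -152,"dy": 84,"twist": -0.078,"dz": 0,"grip": 0},{"dx": -152,"dy": 84,"twist": -0.078,"dz": 0,"grip": 0},{"dx": -152,"dy": 84,"twist": -0.078,"dz": 0,"grip": 0},{"dx": -152,"dy": 84,"twist": -0.078,"dz": 0,"grip": 0},{"dx": -152,"dy": 84,"twist": -0.078,"dz": -50,"grip": 0},{"dx": -152,"dy": 84,"twist": -0.078,"dz": -90,"grip": 0},{"dx": -152,"dy": 84,"twist": -0.078,"dz": -106,"grip": 0},{"dx": -152,"dy": 84,"twist": -0.078,"dz": -106,"grip": 0},{"dx": -152,"dy": 84,"twist": -0.078,"dz": -106,"grip": 255},{"dx": -152,"dy": 84,"twist": -0.078,"dz": -106,"grip": 255},{"dx": -152,"dy": 84,"twist": -0.078,"dz": -106,"grip": 255},{"dx": -152,"dy": 84,"twist": -0.078,"dz": -106,"grip": 255},{"dx": -152,"dy": 84,"twist": -0.078,"dz": -106,"grip": 255},{"dx": -152,"dy": 84,"twist": -0.078,"dz": -106,"grip": 255},{"dx": -152,"dy": 84,"twist": -0.078,"dz": -106,"grip": 255},{"dx": -152,"dy": 84,"twist": -0.078,"dz": -106,"grip": 255},{"dx": -152,"dy": 84,"twist": -0.078,"dz": -90,"grip": 255},{"dx": -152,"dy": 84,"twist": -0.078,"dz": -50,"grip": 255},{"dx": -152,"dy": 84,"twist": -0.078,"dz": -6,"grip": 255}]' --squeeze 50

```text
t: 13.3
ee_pos: [0.4226, -0.1798, 0.2748]
orientation: [-2.197, -2.244, 0.0]
force: [1.2, -0.4, -0.2]
opening: 0.0414
grasp_force: 51.1
```

Request:
jog_arm --motion '[{"dx": 164,"dy": 346,"twist": 0,"dz": 0,"grip": 255},{"dx": 164,"dy": 346,"twist": 0,"dz": 0,"grip": 255},{"dx": 164,"dy": 346,"twist": 0,"dz": 0,"grip": 255},{"dx": 164,"dy": 346,"twist": 0,"dz": 0,"grip": 255},{"dx": 164,"dy": 346,"twist": 0,"dz": 0,"grip": 255},{"dx": 164,"dy": 346,"twist": 0,"dz": 0,"grip": 255},{"dx": 164,"dy": 346,"twist": 0,"dz": 0,"grip": 255},{"dx": 164,"dy": 346,"twist": 0,"dz": 0,"grip": 255},{"dx": 164,"dy": 346,"twist": 0,"dz": 0,"grip": 255},{"dx": 164,"dy": 346,"twist": 0,"dz": 0,"grip": 255},{"dx": 164,"dy": 346,"twist": 0,"dz": -45,"grip": 255},{"dx": 164,"dy": 346,"twist": 0,"dz": -75,"grip": 255},{"dx": 164,"dy": 346,"twist": 0,"dz": -86,"grip": 255},{"dx": 164,"dy": 346,"twist": 0,"dz": -93,"grip": 255},{"dx": 164,"dy": 346,"twist": 0,"dz": -93,"grip": 255},{"dx": 164,"dy": 346,"twist": 0,"dz": -93,"grip": 100},{"dx": 164,"dy": 346,"twist": 0,"dz": -93,"grip": 100},{"dx": 164,"dy": 346,"twist": 0,"dz": -93,"grip": 100},{"dx": 164,"dy": 346,"twist": 0,"dz": -93,"grip": 100},{"dx": 164,"dy": 346,"twist": 0,"dz": -70,"grip": 100}]'

```text
t: 15.3
ee_pos: [0.5855, 0.1656, 0.2013]
orientation: [-2.196, -2.242, 0.007]
force: [-0.8, 1.0, -0.0]
opening: 0.0518
grasp_force: 0.0
```

Request:
jog_arm --motion '[{"dx": 0,"dy": 0,"twist": 0,"dz": 50,"grip": 50},{"dx": 0,"dy": 0,"twist": 0,"dz": 97,"grip": 0},{"dx": -212,"dy": 141,"twist": 0,"dz": 97,"grip": 0},{"dx": -212,"dy": 141,"twist": 0,"dz": 97,"grip": 0},{"dx": -212,"dy": 141,"twist": 0,"dz": 97,"grip": 0},{"dx": -212,"dy": 141,"twist": 0,"dz": 97,"grip": 0},{"dx": -212,"dy": 141,"twist": 0,"dz": 97,"grip": 0},{"dx": -212,"dy": 141,"twist": 0,"dz": 97,"grip": 0},{"dx": -212,"dy": 141,"twist": 0,"dz": 97,"grip": 0},{"dx": -212,"dy": 141,"twist": 0,"dz": 50,"grip": 0},{"dx": -212,"dy": 141,"twist": 0,"dz": 15,"grip": 0},{"dx": -212,"dy": 141,"twist": 0,"dz": 0,"grip": 0},{"dx": -212,"dy": 141,"twist": 0,"dz": 0,"grip": 0},{"dx": -212,"dy": 141,"twist": 0,"dz": 0,"grip": 255},{"dx": -212,"dy": 141,"twist": 0,"dz": 0,"grip": 255},{"dx": -212,"dy": 141,"twist": 0,"dz": 0,"grip": 255},{"dx": -212,"dy": 141,"twist": 0,"dz": 0,"grip": 255},{"dx": -212,"dy": 141,"twist": 0,"dz": 0,"grip": 255},{"dx": -212,"dy": 141,"twist": 0,"dz": 0,"grip": 255},{"dx": -212,"dy": 141,"twist": 0,"dz": 0,"grip": 255}]' --squeeze 80

```text
t: 17.3
ee_pos: [0.3755, 0.3071, 0.2052]
orientation: [2.197, 2.244, 0.003]
force: [-1.1, -1.0, 5.7]
opening: 0.0409
grasp_force: 79.7
```

Request:
jog_arm --motion '[{"dx": 0,"dy": 0,"twist": 0,"dz": 15,"grip": 255},{"dx": 0,"dy": 0,"twist": 0,"dz": 50,"grip": 255},{"dx": 0,"dy": 0,"twist": 0,"dz": 90,"grip": 255},{"dx": 15,"dy": -16,"twist": 0,"dz": 90,"grip": 255},{"dx": 45,"dy": -48,"twist": 0,"dz": 90,"grip": 255},{"dx": 75,"dy": -80,"twist": 0,"dz": 90,"grip": 255},{"dx": 105,"dy": -112,"twist": 0,"dz": 90,"grip": 255},{"dx": 135,"dy": -144,"twist": 0,"dz": 90,"grip": 255},{"dx": 165,"dy": -176,"twist": 0,"dz": 90,"grip": 255},{"dx": 195,"dy": -206,"twist": 0,"dz": 90,"grip": 255},{"dx": 214,"dy": -227,"twist": 0,"dz": 90,"grip": 255},{"dx": 214,"dy": -227,"twist": 0,"dz": 90,"grip": 255},{"dx": 214,"dy": -227,"twist": 0,"dz": 60,"grip": 255},{"dx": 214,"dy": -227,"twist": 0,"dz": 30,"grip": 255},{"dx": 214,"dy": -227,"twist": 0,"dz": 18,"grip": 255},{"dx": 214,"dy": -227,"twist": 0,"dz": 18,"grip": 255}]'

```text
t: 18.9
ee_pos: [0.5876, 0.0802, 0.22]
orientation: [-2.195, -2.243, 0.005]
force: [-0.7, -0.6, -3.0]
opening: 0.0407
grasp_force: 81.9
```

```bash
python3 look.py scene g4.png 280 200 200 190 3
```

```text
18.95 [0.5886 0.0802 0.2215] 0.022 [-0.002  0.    -1.   ] [ 0.5 -0.5 -3.5] 0.04078335989101987 [ 1.12314182e-02  5.81951174e-01 -2.98388248e-01  6.92214177e-01
  1.98451380e-05  1.56040962e+00]
```

View pics/g4.png

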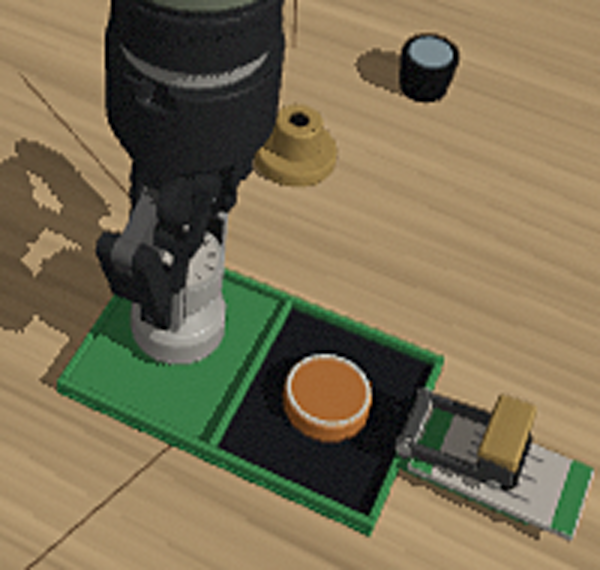

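The spherometer hangs upright over the bare bay (crop 180,330), and the amber blank lies in the felt bay (328,395). I'll lower and release.

Request:
jog_arm --motion '[{"dx": 0,"dy": 0,"twist": 0,"dz": -6,"grip": 255},{"dx": 0,"dy": 0,"twist": 0,"dz": -9,"grip": 255},{"dx": 0,"dy": 0,"twist": 0,"dz": -11,"grip": 255},{"dx": 0,"dy": 0,"twist": 0,"dz": -11,"grip": 255},{"dx": 0,"dy": 0,"twist": 0,"dz": -11,"grip": 90},{"dx": 0,"dy": 0,"twist": 0,"dz": -11,"grip": 60},{"dx": 0,"dy": 0,"twist": 0,"dz": -11,"grip": 60},{"dx": 0,"dy": 0,"twist": 0,"dz": -11,"grip": 60},{"dx": 0,"dy": 0,"twist": 0,"dz": -11,"grip": 60},{"dx": 0,"dy": 0,"twist": 0,"dz": 20,"grip": 60},{"dx": 0,"dy": 0,"twist": 0,"dz": 60,"grip": 60},{"dx": 0,"dy": 0,"twist": 0,"dz": 80,"grip": 60},{"dx": 0,"dy": 0,"twist": 0,"dz": 80,"grip": 60}]'

```text
t: 20.25
ee_pos: [0.5906, 0.0799, 0.3053]
orientation: [2.195, 2.241, 0.007]
force: [1.1, 0.3, -0.4]
opening: 0.0656
grasp_force: 0.0
```

```bash
python3 - <<'E'
from h import *
f=grab_frame("top");im=f["pixels"];cv2.imwrite("pics/g5.png",cv2.resize(im[150:340,150:530],None,fx=2,fy=2,interpolation=cv2.INTER_CUBIC))
hsv=cv2.cvtColor(im,cv2.COLOR_BGR2HSV)
m=cv2.inRange(hsv,(0,0,90),(179,75,255))|cv2.inRange(hsv,(100,90,40),(135,255,255));k=m*0;k[275:340,480:530]=m[275:340,480:530]
cs,_=cv2.findContours(cv2.morphologyEx(k,cv2.MORPH_CLOSE,np.ones((3,3))),0,2);c=max(cs,key=cv2.contourArea);r=cv2.minAreaRect(c)
W=np.array([at(f,u,v,.005)[:2] for u,v in cv2.boxPoints(r)]);print(r,W.mean(0))
f=grab_frame("scene")
print(get_state()["t"],[(np.round(r["box"],1),r["p"],at(f,r["box"][0],r["box"][1],.0025)) for r in find_in("job_card",f)])
E
```

```text
((504.2558898925781, 307.3114929199219), (24.08870506286621, 45.121376037597656), 8.61564826965332) [ 0.3745695  -0.32225639]
20.35 [(array([222.2, 169.2,  36.6,  25.2]), 0.65, array([ 0.36958166, -0.32500261,  0.0025    ]))]
```

View pics/g5.png

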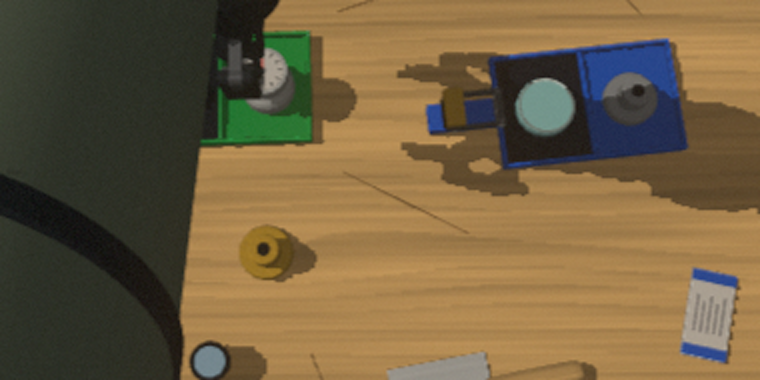

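All four pieces are in place: clear blank at crop (545,107), grey chuck (630,97), spherometer (270,80), and brass chuck unmoved. On to the card.

Request:
jog_arm --motion '[{"dx": -243,"dy": -396,"twist": 1.33,"dz": 0,"grip": 90},{"dx": -243,"dy": -396,"twist": 1.33,"dz": 0,"grip": 90},{"dx": -243,"dy": -396,"twist": 1.33,"dz": 0,"grip": 90},{"dx": -243,"dy": -396,"twist": 1.33,"dz": 0,"grip": 90},{"dx": -243,"dy": -396,"twist": 1.33,"dz": 0,"grip": 90},{"dx": -243,"dy": -396,"twist": 1.33,"dz": 0,"grip": 90},{"dx": -243,"dy": -396,"twist": 1.33,"dz": 0,"grip": 90},{"dx": -243,"dy": -396,"twist": 1.33,"dz": 0,"grip": 90},{"dx": -243,"dy": -396,"twist": 1.33,"dz": 0,"grip": 90},{"dx": -243,"dy": -396,"twist": 1.33,"dz": 0,"grip": 90},{"dx": -243,"dy": -396,"twist": 1.33,"dz": 0,"grip": 90},{"dx": -243,"dy": -396,"twist": 1.33,"dz": -50,"grip": 90},{"dx": -243,"dy": -396,"twist": 1.33,"dz": -90,"grip": 90},{"dx": -243,"dy": -396,"twist": 1.33,"dz": -115,"grip": 90},{"dx": -243,"dy": -396,"twist": 1.33,"dz": -115,"grip": 90},{"dx": -243,"dy": -396,"twist": 1.33,"dz": -115,"grip": 90}]'

```text
t: 22.0
ee_pos: [0.3457, -0.3156, 0.186]
orientation: [-0.344, -3.12, -0.003]
force: [0.2, -0.5, 0.7]
opening: 0.0553
grasp_force: 0.0
```

```bash
python3 look.py scene g6.png 170 100 120 110 6
```

```text
22.05 [ 0.3462 -0.3162  0.187 ] 1.351 [-0.  0. -1.] [ 0.5 -0.5  1. ] 0.055228697787171245 [-8.97708827e-01  4.58879192e-01 -6.63286235e-01  4.49032412e-01
 -1.78900231e-05 -6.78079905e-01]
```

View pics/g6.png

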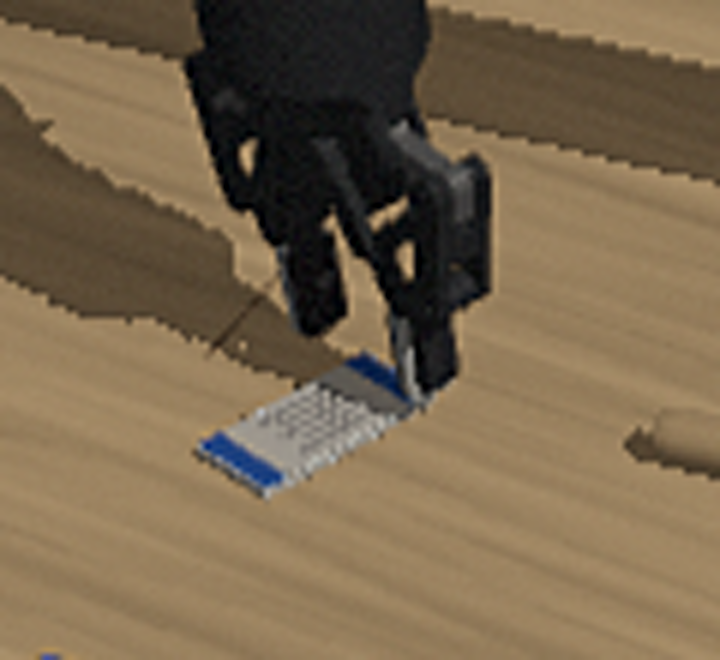

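The fingers straddle the near end of the card (crop 370,380), slightly above it. Next I'll lower and feel for the bench.

Request:
jog_arm --motion '[{"dx": 0,"dy": 0,"twist": 0,"dz": -10,"grip": 90},{"dx": 0,"dy": 0,"twist": 0,"dz": -15,"grip": 90},{"dx": 0,"dy": 0,"twist": 0,"dz": -15,"grip": 90},{"dx": 0,"dy": 0,"twist": 0,"dz": -15,"grip": 90},{"dx": 0,"dy": 0,"twist": 0,"dz": -15,"grip": 90}]'

```text
t: 22.55
ee_pos: [0.3462, -0.3163, 0.172]
orientation: [0.344, 3.122, -0.001]
force: [-0.1, -0.4, -0.3]
opening: 0.0552
grasp_force: 0.0
```

Request:
jog_arm --motion '[{"dx": 0,"dy": 0,"twist": 0,"dz": -1,"grip": 90},{"dx": 0,"dy": 0,"twist": 0,"dz": -1.5,"grip": 90},{"dx": 0,"dy": 0,"twist": 0,"dz": -1.5,"grip": 90}]'

```text
t: 22.85
ee_pos: [0.3461, -0.3162, 0.1702]
orientation: [0.345, 3.123, -0.0]
force: [-0.4, -0.2, 0.1]
opening: 0.0552
grasp_force: 0.0
```

Request:
jog_arm --motion '[{"dx": 0,"dy": 0,"twist": 0,"dz": -1,"grip": 90},{"dx": 0,"dy": 0,"twist": 0,"dz": -1,"grip": 255},{"dx": 0,"dy": 0,"twist": 0,"dz": -1,"grip": 255},{"dx": 0,"dy": 0,"twist": 0,"dz": -1,"grip": 255},{"dx": 0,"dy": 0,"twist": 0,"dz": -1,"grip": 255},{"dx": 0,"dy": 0,"twist": 0,"dz": -1,"grip": 255}]' --squeeze 60

```text
t: 23.45
ee_pos: [0.3475, -0.318, 0.1722]
orientation: [0.344, 3.118, -0.007]
force: [-3.6, 2.4, 28.2]
opening: 0.0381
grasp_force: 67.9
```

The card is gripped, with the tips just touching the bench. I'll lift it, turn it and bring it in front of the ledge, still high.

Request:
jog_arm --motion '[{"dx": 0,"dy": 0,"twist": 0,"dz": 10,"grip": 255},{"dx": 0,"dy": 0,"twist": 0,"dz": 50,"grip": 255},{"dx": 0,"dy": 0,"twist": 0,"dz": 100,"grip": 255},{"dx": 202.4,"dy": 321,"twist": -1.252,"dz": 100,"grip": 255},{"dx": 202.4,"dy": 321,"twist": -1.252,"dz": 100,"grip": 255},{"dx": 202.4,"dy": 321,"twist": -1.252,"dz": 100,"grip": 255},{"dx": 202.4,"dy": 321,"twist": -1.252,"dz": 100,"grip": 255},{"dx": 202.4,"dy": 321,"twist": -1.252,"dz": 100,"grip": 255},{"dx": 202.4,"dy": 321,"twist": -1.252,"dz": 100,"grip": 255},{"dx": 202.4,"dy": 321,"twist": -1.252,"dz": 100,"grip": 255},{"dx": 202.4,"dy": 321,"twist": -1.252,"dz": 100,"grip": 255},{"dx": 202.4,"dy": 321,"twist": -1.252,"dz": 100,"grip": 255},{"dx": 202.4,"dy": 321,"twist": -1.252,"dz": 100,"grip": 255},{"dx": 202.4,"dy": 321,"twist": -1.252,"dz": 100,"grip": 255},{"dx": 202.4,"dy": 321,"twist": -1.252,"dz": 60,"grip": 255},{"dx": 202.4,"dy": 321,"twist": -1.252,"dz": 25,"grip": 255},{"dx": 202.4,"dy": 321,"twist": -1.252,"dz": 18,"grip": 255},{"dx": 202.4,"dy": 321,"twist": -1.252,"dz": 18,"grip": 255},{"dx": 202.4,"dy": 321,"twist": -1.252,"dz": 18,"grip": 255}]'

```text
t: 25.35
ee_pos: [0.5491, 0.0043, 0.1884]
orientation: [2.108, 2.328, 0.001]
force: [-0.2, -1.2, -0.1]
opening: 0.0373
grasp_force: 60.3
```

```bash
python3 look.py scene g7.png 195 180 140 110 5
```

```text
25.4 [0.5494 0.0044 0.1888] 0.099 [ 0.002 -0.    -1.   ] [ 1.3  0.  -0.8] 0.037997058738071895 [-1.26327295e-01  5.61881835e-01 -4.50834694e-01  5.55568845e-01
  2.33293386e-05  1.34565123e+00]
```

View pics/g7.png

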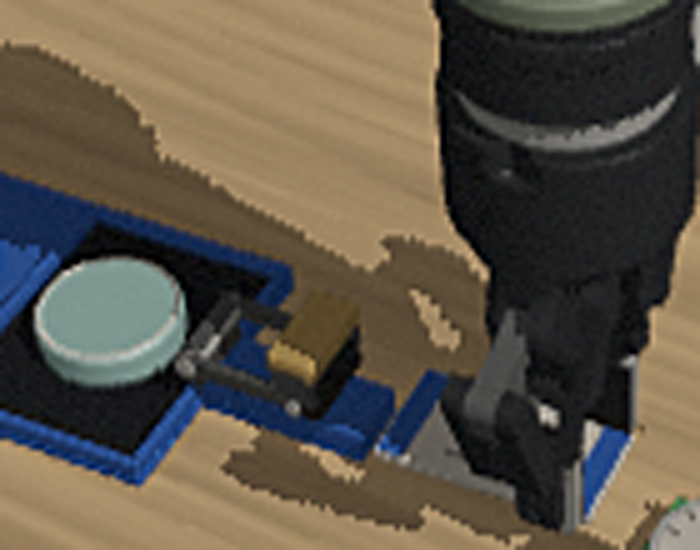

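The card is level and lined up with the ledge, its leading edge at crop (409,412) just off the ledge end at (382,420). I'll lower it about 1 mm and push it in part-way.

Request:
jog_arm --motion '[{"dx": 0,"dy": 0,"twist": 0,"dz": -1.2,"grip": 255},{"dx": 0.5,"dy": -5,"twist": 0,"dz": -1.2,"grip": 255},{"dx": 1,"dy": -10,"twist": 0,"dz": -1.2,"grip": 255},{"dx": 1.5,"dy": -15,"twist": 0,"dz": -1.2,"grip": 255},{"dx": 2,"dy": -20,"twist": 0,"dz": -1.2,"grip": 255},{"dx": 2.2,"dy": -23,"twist": 0,"dz": -1.2,"grip": 255},{"dx": 2.5,"dy": -26,"twist": 0,"dz": -1.2,"grip": 255},{"dx": 2.8,"dy": -29,"twist": 0,"dz": -1.2,"grip": 255},{"dx": 3.2,"dy": -32,"twist": 0,"dz": -1.2,"grip": 255},{"dx": 3.5,"dy": -35,"twist": 0,"dz": -1.2,"grip": 255},{"dx": 3.9,"dy": -39,"twist": 0,"dz": -1.2,"grip": 255},{"dx": 3.9,"dy": -39,"twist": 0,"dz": -1.2,"grip": 255}]'

```text
t: 26.6
ee_pos: [0.5525, -0.0348, 0.1861]
orientation: [2.109, 2.327, -0.001]
force: [0.0, 0.7, 1.7]
opening: 0.0377
grasp_force: 60.5
```

```bash
python3 look.py scene g8.png 195 180 140 110 5
```

```text
26.65 [ 0.5525 -0.0348  0.1861] 0.098 [ 0.    -0.001 -1.   ] [-0.5 -0.6  1.7] 0.03767385254896188 [-1.95866647e-01  5.72472204e-01 -4.39559814e-01  5.58364348e-01
 -1.24663815e-03  1.27660270e+00]
```

View pics/g8.png

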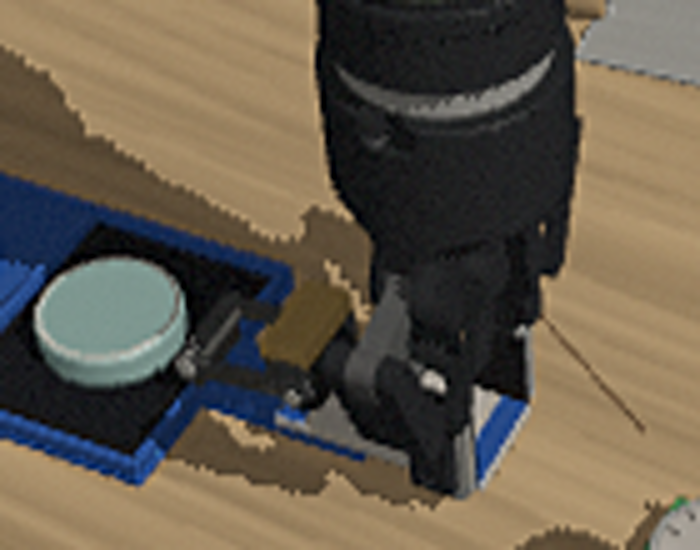

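The card's blue-striped leading end (crop 280,415) has passed under the roller and the arm is lifted, at low force. I'll check the depth numerically.

```bash
python3 - <<'E'
from h import *
f=grab_frame("scene");c,s=np.cos(.0986),np.sin(.0986)
for u,v,z in((250.4,263,.0195),(250.4,263,.0165),(195+530/5,180+403/5,.0195),(195+480/5,180+485/5,.0195),(195+200/5,180+380/5,.012)):
    d=at(f,u,v,z)[:2]-[.5709,-.2222];print(c*d[0]+s*d[1],-s*d[0]+c*d[1])
E
```

```text
0.020103846797014928 0.1240285540486701
0.017910937160038994 0.12237459272363835
-0.019709248071289483 0.20165842076662902
0.02034244190110101 0.2020677259279303
0.011029061451784084 0.08651507870776981
```

Request:
jog_arm --motion '[{"dx": 0.4,"dy": -4,"twist": 0,"dz": 0,"grip": 255},{"dx": 0.8,"dy": -8,"twist": 0,"dz": 0,"grip": 255},{"dx": 1.2,"dy": -12,"twist": 0,"dz": 0,"grip": 255},{"dx": 1.6,"dy": -16,"twist": 0,"dz": 0,"grip": 255},{"dx": 2,"dy": -20,"twist": 0,"dz": 0,"grip": 255},{"dx": 2,"dy": -20,"twist": 0,"dz": 0,"grip": 255}]'

```text
t: 27.3
ee_pos: [0.5545, -0.0548, 0.1861]
orientation: [2.109, 2.327, -0.001]
force: [0.0, 1.8, 3.9]
opening: 0.0377
grasp_force: 60.8
```

Request:
jog_arm --motion '[{"dx": 0.2,"dy": -2,"twist": 0,"dz": 0,"grip": 255},{"dx": 0.4,"dy": -4,"twist": 0,"dz": 0,"grip": 255},{"dx": 0.7,"dy": -7,"twist": 0,"dz": 0,"grip": 255},{"dx": 0.7,"dy": -7,"twist": 0,"dz": 0,"grip": 255}]'

```text
t: 27.7
ee_pos: [0.5552, -0.0612, 0.1862]
orientation: [-2.109, -2.329, -0.001]
force: [-0.8, 2.9, 5.5]
opening: 0.0376
grasp_force: 60.9
```

```bash
python3 look.py scene g9.png 195 180 140 110 5
```

```text
27.75 [ 0.5552 -0.0612  0.1862] 0.099 [ 0.  0. -1.] [-0.9  3.4  5.4] 0.03819943725593611 [-2.42005373e-01  5.79017101e-01 -4.25839642e-01  5.65783887e-01
  2.48500334e-04  1.22981686e+00]
```

View pics/g9.png

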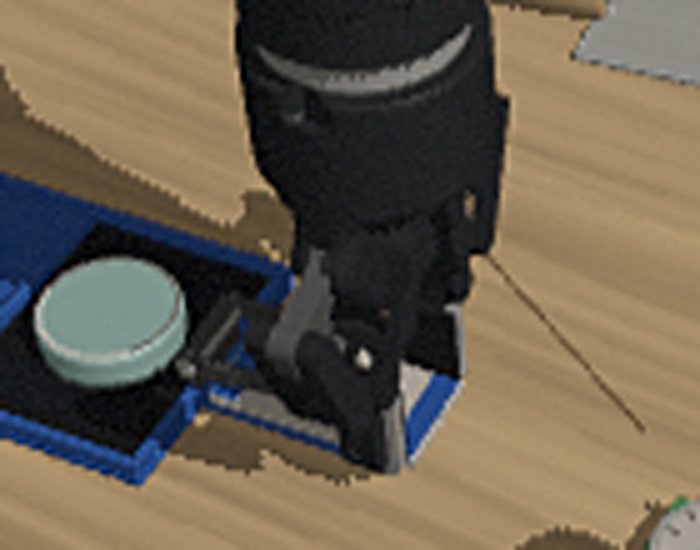

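The card's inner end is nearly at the stop (crop 210,390), with the arm resting on it at low force. I'll push 4 mm further, settle, release, back off along the ledge and rise.

Request:
jog_arm --motion '[{"dx": 0.2,"dy": -2,"twist": 0,"dz": 0,"grip": 255},{"dx": 0.4,"dy": -4,"twist": 0,"dz": 0,"grip": 255},{"dx": 0.4,"dy": -4,"twist": 0,"dz": -0.8,"grip": 255},{"dx": 0.4,"dy": -4,"twist": 0,"dz": -0.8,"grip": 255},{"dx": 0.4,"dy": -4,"twist": 0,"dz": -0.8,"grip": 95},{"dx": 0.4,"dy": -4,"twist": 0,"dz": -0.8,"grip": 95},{"dx": 0.4,"dy": -4,"twist": 0,"dz": -0.8,"grip": 95},{"dx": 0.4,"dy": -4,"twist": 0,"dz": -0.8,"grip": 95},{"dx": 0.4,"dy": -4,"twist": 0,"dz": -0.8,"grip": 95},{"dx": -1,"dy": 10,"twist": 0,"dz": 0,"grip": 95},{"dx": -4,"dy": 40,"twist": 0,"dz": 0,"grip": 95},{"dx": -5,"dy": 52,"twist": 0,"dz": 0,"grip": 95},{"dx": -5,"dy": 52,"twist": 0,"dz": 50,"grip": 95},{"dx": -5,"dy": 52,"twist": 0,"dz": 100,"grip": 95},{"dx": -55,"dy": 52,"twist": 0,"dz": 130,"grip": 95},{"dx": -105,"dy": 52,"twist": 0,"dz": 130,"grip": 95},{"dx": -155,"dy": 52,"twist": 0,"dz": 130,"grip": 95},{"dx": -200,"dy": 52,"twist": 0,"dz": 130,"grip": 95},{"dx": -200,"dy": 52,"twist": 0,"dz": 130,"grip": 95}]'

```text
t: 29.65
ee_pos: [0.3478, -0.0075, 0.3144]
orientation: [-2.104, -2.323, 0.007]
force: [0.1, 0.6, 1.3]
opening: 0.0538
grasp_force: 0.0
```

```bash
python3 look.py scene g10.png 130 170 360 220 2; python3 - <<'E'
from pose import *
np.set_printoptions(precision=4,suppress=True)
F=[grab_frame("top"),grab_frame("scene")]
T=dict(b=(.5709,-.2222,.0986),g=(.588,.1221,.0208))
for l,t,x in(("clear_blank","b",(.567,-.18)),("grey_chuck","b",(.575,-.264)),("amber_blank","g",(.587,.166)),("spherometer","g",(.589,.08))):
    M[l]=[(d,z+6) for d,z in M[l]]; p,r=fit(l,F,x); X=T[t];c,s=np.cos(X[2]),np.sin(X[2]);d=p-X[:2]; print(l,c*d[0]+s*d[1],-s*d[0]+c*d[1],r)
E
```

```text
29.7 [ 0.3513 -0.0082  0.3155] 0.099 [-0.003  0.    -1.   ] [ 0.8 -0.8  0.5] 0.05363978282313666 [-2.34170543e-01  5.56035401e-02 -7.91934856e-01  7.26263326e-01
 -2.14092004e-04  1.23762698e+00]
clear_blank -0.003221192504442751 0.039847798026289925 [-1.4317  1.9913 -2.1185  0.7603]
grey_chuck -0.004175763702592052 -0.042003661084022904 [-1.0758  1.0387 -1.4096 -0.0406]
amber_blank -0.0007049552272486383 0.04401995721835265 [-0.5697  0.4112 -0.5639  0.1506]
spherometer 0.002621893215053445 -0.04505240219573823 [-0.1658 -0.8276  0.2095 -0.8013]
```

View pics/g10.png

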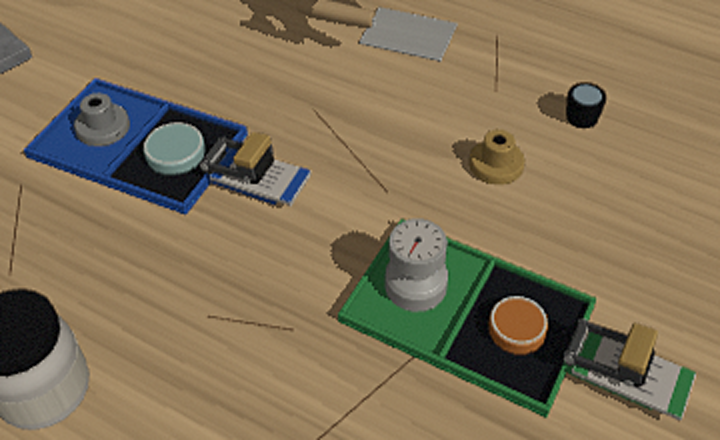

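All five pieces are in place, and the card lies flat under the roller like the green tray's (tail corners at crop (310,172) and (288,203)). I'll confirm the card's depth and hand in.

```bash
python3 - <<'E'
from h import *
f=grab_frame("scene");c,s=np.cos(.0986),np.sin(.0986);Y=[]
for u,v in((285,255.5),(274,271)):
    d=at(f,u,v,.019)[:2]-[.5709,-.2222];print(c*d[0]+s*d[1],-s*d[0]+c*d[1]);Y.append(-s*d[0]+c*d[1])
y=np.mean(Y)-.04;print(y)
if .125<y<.142: print(hand_in())
E
```

```text
-0.019799475702546726 0.17058962367161518
0.019605934296971956 0.16957499766885703
0.1300823106702361
the job is handed in; nothing more can be done
None
```

I handed in the job at about 30 s of the 115 s allowed. The final camera check showed all five pieces within their limits, the card under the roller and about 1 mm from the stop, and the brass chuck still in place; no pass or fail verdict came back.

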